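Swing the probe arm over the connector and start the test

ROBOT

A 6-joint arm with a two-finger parallel gripper is mounted at the origin on the work surface. World frame = base frame: x ahead of the robot, y to its left, z up, the work surface at z = 0. Lengths are in m, angles in degrees, forces in N, time in s.
With the tool pointing down it reaches from about 0.325 to 0.85 m from the base axis. Payload 15.5 kg.
Tool frame: the origin (TCP) lies midway between the tips of the shut fingers; the grasp point (between the pads) lies 19 mm behind it; z points along the fingers, y is the line along which they close (so a half turn about z gives the same grasp; the last joint's range is limited). The gripper opens to 91 mm and grips with 3 to 60 N. Pads are 32 mm wide; open, the fingers measure 118 mm over their backs; the gripper's body (76 mm by 178 mm) begins 60 mm behind the grasp point.
Start: joints at [-75.946, 28.281, 77.091, -0, 74.628, -5.472], TCP at [0.209, -0.589, 0.193] pointing down, gripper open.
Joint ranges: [-166.48, 166.48], [-47.26, 123.95], [12.59, 153.08], [-70.14, 250.14], [6.76, 159.57], [-176.63, 176.63]. Speed limits (degrees/s): [108.29, 108.29, 147.25, 172.46, 172.46, 172.46].

INTERFACE

Orientations are given as a 3x3 rotation matrix whose columns are the frame's x, y, z axes.
In Python, from bench import ctrl gives the robot as it stands. The module is installed in compiled form; this text tells all that it offers. Calls block until the motion is done:
- ctrl.goto(position, orientation): joint-space move of the TCP to a pose.
- ctrl.move_l(position, vel=0.15, ori=None, contact_N=None): straight line of the TCP; ori=None keeps the orientation; vel is the mean speed in m/s. With contact_N (N) it stops when the force on the tool has changed by that much, and returns True; else False.
- ctrl.movej(angles): joint-space move.
- ctrl.command_gripper(opening): opening from 0.0 (shut) to 1.0 (fully open); the grip force is fixed at half the most; returns when the fingers have stopped.
- ctrl.sleep(seconds).
- ctrl.ik(position, orientation): joint angles nearest the present ones, or None.
- ctrl.read_camera(name): name is "scene" or "side" or "wrist"; returns the picture (420x560x3 uint8, blue, green, red); there is no depth.
- ctrl.camera_params(name): a dict with "fx", "fy", "cx", "cy" (pixels), "pose" (4x4, takes a point from camera to world coordinates); the wrist camera has in their place "T_tool_cam" (4x4, takes a point from camera to tool coordinates, whose origin is the TCP and whose axes are the flange's). Camera axes: x right, y up, looking along -z (the intrinsics and any distortion apply to the point x, -y, -z); pixel columns grow to the right and rows downward; lengths in m; the calibration is good to about 2 mm. A picture is of the moment at which its call begins: read the wrist's pose just before it. camera_params takes no time and is no camera call.
A pose or a line that the arm cannot do raises ctrl.MotionError and nothing moves.
- ctrl.sign_off(): hands the job in; it is judged then, once.
Readings, each from a call of its own:
- ctrl.current_t(): time.
- ctrl.current_q(): joint angles.
- ctrl.current_dq(): joint speeds.
- ctrl.current_effort(): joint torques, N m.
- ctrl.current_tool_pos(): TCP position.
- ctrl.current_eef_rot(): TCP orientation.
- ctrl.current_contact_force(): force on the tool from outside, world axes, zero at the start.
- ctrl.current_wrist_torque(): the same for the moment, N m.
- ctrl.current_grip_width(): opening from 0.0 (shut) to 1.0 (fully open).
- ctrl.current_grasp_force(): force on a finger pad.
Only numpy, scipy, OpenCV 4.12 (cv2) and the standard library are available. Lean on these libraries where they do the work, as an engineer would, in place of code of your own. Each camera call takes 0.05 s, during which the arm holds its last target. There are 200 camera calls.

TASK

At the connector test station, push gently with a fingertip against the side of the orange swing arm and turn it until its black probe head is centred over the white connector, then press the green start button fully down, let go of it and move the hand clear. Do not grip or shove the arm; do not press green before the arm is in place, and leave the red button, all connectors and the screwdriver where they are.

Things in the scene. Friction and masses are not known exactly. Their poses are not given: they have to be found in the camera images.
- station: Test station: steel plate 200 x 270 x 12 mm fixed at a varying place and yaw. Origin: on the table below the pivot axis; -x points between its two black round nests, on the robot's side of the pivot, each centred 100 mm from the pivot axis, 1.6 rad apart about it. Nest: 62 mm outside, 44 mm pocket, floor 16 mm and rim 32 mm above the table. One holds the white connector, the other the blue.
- pivot (a point): Pivot axis (vertical) of the orange swing arm, at the height of the arm's underside, 66 mm above the table. The arm's round hub there is 38 mm across, top 86 mm above the table.
- probe_arm (a joint): Angle of the orange swing arm about the vertical pivot axis, rad, positive counter-clockwise seen from above. 0: the arm points midway between the nests; about +0.8 or -0.8: over a nest; range +-1.25. No stop or detent at the nests: dry friction (about 0.15 N m, so 1 to 2 N at the outer end) keeps the arm where it is left.
- probe_head (a point): Centre of the lower face of the black probe head (26 mm diameter, 12 mm tall) under the arm, 100 mm from the pivot axis, 54 mm above the table, 4 mm above the connectors' tops. A brass stud (18 mm diameter, 10 mm tall) stands on the arm above it.
- swing_tip (a point): Middle of the free end of the orange arm, 165 mm from the pivot axis. The arm is a straight level bar from the pivot to here, 18 mm wide, 16 mm thick, underside 66 mm and top 82 mm above the table. Its last 35 mm lie outside the nests, with nothing higher than 32 mm below.
- white_connector: Round connector, 40 mm diameter, 34 mm tall, 60 g, loose. Origin: centre of its underside; z up. White; the one to test. Stands in a nest with 2 mm play all round, underside 16 mm and top 50 mm above the table.
- blue_connector: Round connector, 40 mm diameter, 34 mm tall, 60 g, loose. Origin: centre of its underside; z up. Blue; stands in the other nest in the same way. Not to be tested.
- spare_a: Round connector, 40 mm diameter, 34 mm tall, 60 g, loose. Origin: centre of its underside; z up. Grey spare, in the green tray (190 x 140 x 30 mm, fixed, on the side of the station away from the button box).
- spare_b: Round connector, 40 mm diameter, 34 mm tall, 60 g, loose. Origin: centre of its underside; z up. Grey spare, in the green tray (190 x 140 x 30 mm, fixed, on the side of the station away from the button box).
- screwdriver: Screwdriver 150 mm long, lying in the green tray beside the spares. Origin: the underside of its middle, x along it.
- start_button_top (a point): Middle of the top of the green start button (36 mm diameter), which points straight up. It and the red one stand 70 mm apart on a fixed grey box with orange ends (100 x 150 x 55 mm high), on either side of the station; the buttons' order varies.
- start_button (a joint): Travel of the green button, m: 0 out, 0.006 fully down. A spring returns it; fully down takes 5 N.
- stop_button_top (a point): Middle of the top of the red stop button (36 mm diameter), beside the green one.
- stop_button (a joint): Travel of the red button, m: 0 out, 0.006 fully down.
There are look-alikes about, which are no part of the job. Leave any purple, turquoise or yellow look-alike of the spare_b alone.

How it is judged (in metres and radians):
On the way, in this order (a step that is already met when the one before it is completed fails the run):
1. the arm has been pushed so that the probe head is over the white connector and the arm stands still (horizontal distance between probe_head and white_connector below 0.009 m and velocity of joint probe_arm between -0.05 and 0.05 rad/s), for 0.2 s.
2. the green start button is pressed down (horizontal distance between probe_head and white_connector below 0.01 m and value of joint start_button above 0.0045 m), for 0.05 s.
At the end, for the whole second after the job is handed in: The probe head is within 10 mm (horizontally) of the white connector's centre and still; both buttons are out again; every connector and the screwdriver is at rest within 12 mm of where it was (horizontal distance between probe_head and white_connector below 0.01 m and velocity of joint probe_arm between -0.02 and 0.02 rad/s and value of joint each of start_button, stop_button below 0.0015 m and distance of each of white_connector, blue_connector, spare_a, spare_b, screwdriver from where it was at the start of the episode below 0.012 m and linear speed of each of white_connector, blue_connector, spare_a, spare_b, screwdriver below 0.02 m/s); the robot touches nothing.
It fails at once if a connector or the screwdriver is lifted, carried or knocked away (more than 15 mm) (distance of any of white_connector, blue_connector, spare_a, spare_b, screwdriver from where it was at the start of the episode above 0.015 m).
It fails at once if the red stop button is pressed (value of joint stop_button above 0.002 m).
It fails at once if the green button is pressed while the probe head is not over the white connector (value of joint start_button above 0.0025 m and horizontal distance between probe_head and white_connector above 0.011 m).
It fails at once if the swing arm is gripped or shoved (more than 18 N between fingers and arm) (contact force between the fingers and probe_arm above 18 N).
It also fails if it takes over 61 s, if anything falls off the work surface, if the arm or the gripper's body presses on something with over 40 N, if the wrist force passes 120 N, or if a joint passes its speed limit or range.

## Working session

There is one attempt and no reset: what is moved stays moved. The work goes in short steps, each a Python script; the robot and the scene stay as the last script left them, time stands still between calls to the robot, and variables do not carry over. Pictures are saved under pics/ and viewed, at most 10 in all, crops included, and the job is handed in when it is done.

```bash
mkdir -p pics; python3 - <<'E'
from bench import ctrl
import cv2,numpy as np
for n in ("scene","side"):
    cv2.imwrite(f"pics/{n}0.png",ctrl.read_camera(n)); p=ctrl.camera_params(n); print(n,p)
print(ctrl.camera_params("wrist"),ctrl.current_eef_rot(),ctrl.current_t())
E
```

```text
scene {'fx': 453.53176994307336, 'fy': 453.53176994307336, 'cx': 277.3652838375781, 'cy': 213.15202078899782, 'pose': array([[ 0.27338959, -0.73487424,  0.62065931,  1.28743026],
       [ 0.96188764,  0.20516801, -0.18077128, -0.14593888],
       [ 0.00550472,  0.64642551,  0.76295725,  0.99952099],
       [ 0.        ,  0.        ,  0.        ,  1.        ]])}
side {'fx': 518.8121899551144, 'fy': 518.8121899551144, 'cx': 276.8174741861834, 'cy': 215.77064184938922, 'pose': array([[-0.83683057,  0.42815442, -0.34117207,  0.14023988],
       [-0.54729512, -0.63887814,  0.54065033,  0.74502332],
       [ 0.01351445,  0.63915453,  0.76895958,  1.02212701],
       [ 0.        ,  0.        ,  0.        ,  1.        ]])}
{'fx': 365.73548207930554, 'fy': 365.73548207930554, 'cx': 280.6468685227005, 'cy': 208.74790087457276, 'T_tool_cam': array([[ 5.63534440e-05,  9.64066170e-01,  2.65662224e-01,
         7.51311211e-02],
       [ 9.99999990e-01, -2.02365262e-05, -1.38687739e-04,
         1.47496367e-04],
       [-1.28328077e-04,  2.65662229e-01, -9.64066161e-01,
        -1.92301255e-01],
       [ 0.00000000e+00,  0.00000000e+00,  0.00000000e+00,
         1.00000000e+00]])} [[ 9.42478573e-01  3.34266475e-01 -2.50219306e-04]
 [ 3.34266546e-01 -9.42477974e-01  1.06960350e-03]
 [ 1.21706406e-04 -1.09171832e-03 -9.99999397e-01]] 0.1
```

View pics/scene0.png

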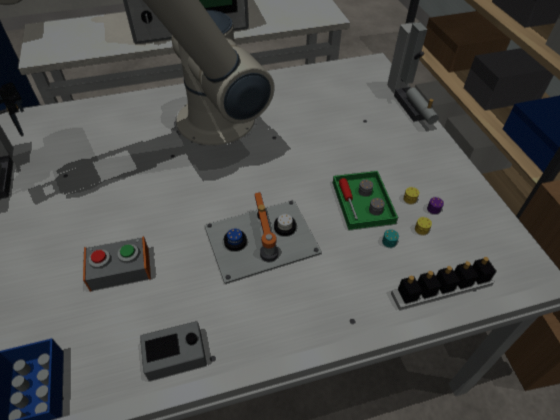

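View pics/side0.png

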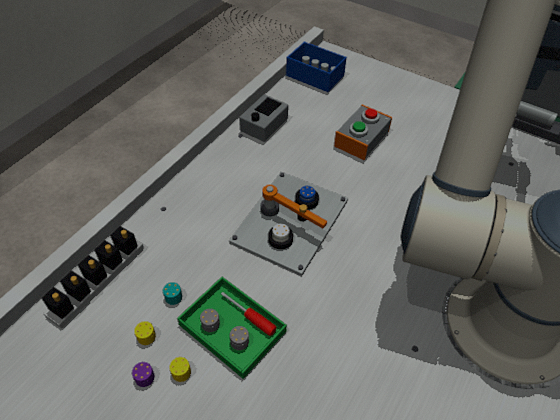

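Scene view: the orange swing arm runs from its hub (268,250) to its tip (260,197). The white connector is at (285,222), blue at (235,238), green button at (127,252) and red at (99,257). The tray and the purple, yellow and turquoise look-alikes are well to the right. Next I'll triangulate roughly, then look from above with the wrist camera.

```bash
cat > h.py <<'E'
from bench import ctrl
import cv2,numpy as np
def cam(n):
    p=ctrl.camera_params(n)
    if n=="wrist":
        T=np.eye(4);T[:3,:3]=ctrl.current_eef_rot();T[:3,3]=ctrl.current_tool_pos();P=T@p["T_tool_cam"]
    else: P=p["pose"]
    return p,np.array(P)
def ray(c,uv,z):
    p,P=c; d=P[:3,:3]@np.array([(uv[0]-p["cx"])/p["fx"],-(uv[1]-p["cy"])/p["fy"],-1]); o=P[:3,3]
    return o+d*(z-o[2])/d[2]
def proj(c,X):
    p,P=c; q=P[:3,:3].T@(np.array(X)-P[:3,3]); return np.array([p["cx"]-p["fx"]*q[0]/q[2],p["cy"]+p["fy"]*q[1]/q[2]])
def down(yaw): # tool x at yaw, z down
    c,s=np.cos(yaw),np.sin(yaw); return np.array([[c,s,0],[s,-c,0],[0,0,-1.]])
E
python3 - <<'E'
from h import *
for n,L in (("scene",dict(hub=(268,239,.086),tip=(260,197,.075),white=(285,219,.05),blue=(235,236,.05),green=(127,251,.065),red=(99,256,.065))),
            ("side",dict(hub=(269,191,.086),tip=(323,223,.075),white=(281,230,.05),blue=(307,191,.05),green=(359,128,.065),red=(371,114,.065)))):
    c=cam(n)
    for k,v in L.items(): print(n,k,ray(c,v[:2],v[2]).round(3))
E
```

```text
scene hub [0.62  0.024 0.086]
scene tip [0.466 0.043 0.075]
scene white [0.541 0.093 0.05 ]
scene blue [ 0.561 -0.05   0.05 ]
scene green [ 0.546 -0.323  0.065]
scene red [ 0.542 -0.391  0.065]
side hub [0.615 0.032 0.086]
side tip [0.458 0.037 0.075]
side white [0.539 0.093 0.05 ]
side blue [ 0.553 -0.05   0.05 ]
side green [ 0.549 -0.324  0.065]
side red [ 0.548 -0.398  0.065]
```

```bash
python3 - <<'E'
from h import *
ctrl.command_gripper(0.0)
ctrl.goto([0.6,0.025,0.30],down(0)); 
c=cam("wrist"); im=ctrl.read_camera("wrist"); cv2.imwrite("pics/w1.png",im)
np.save("w1.npy",c[1]); print(ctrl.current_t(),ctrl.current_tool_pos(),ctrl.current_q(),ctrl.current_contact_force())
hsv=cv2.cvtColor(im,cv2.COLOR_BGR2HSV)
for k,lo,hi,z in (("orange",(5,150,60),(18,255,255),.082),("blue",(105,120,40),(130,255,255),.05)):
    m=cv2.inRange(hsv,lo,hi); n,l,s,ce=cv2.connectedComponentsWithStats(m)
    for i in range(1,n):
        if s[i,4]>80: print(k,s[i],ce[i].round(1),ray(c,ce[i],z).round(4))
E
```

```text
4.1167 [0.60003471 0.024326   0.29984999] [-3.37065814e+00  2.16190222e+01  7.13581178e+01 -5.67013313e-03
  8.70339339e+01  8.66737910e+01] [-0.35841744 -0.45048948 -0.6950331 ]
orange [ 263  146   32   97 1337] [277.  185.5] [0.5897 0.0283 0.082 ]
orange [ 498  167   43   82 2172] [518.  205.1] [ 0.5663 -0.2513  0.082 ]
blue [324 193  33  33 684] [340.5 208.8] [ 0.5532 -0.0509  0.05  ]
```

View pics/w1.png

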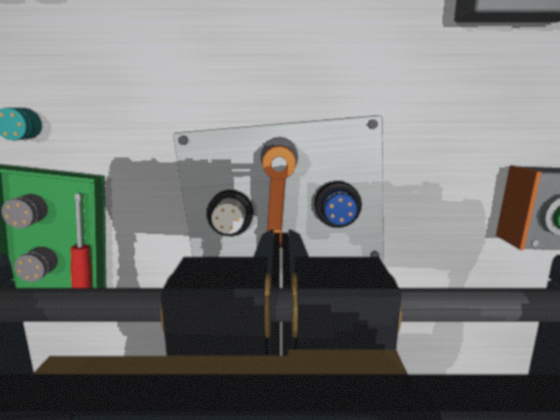

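The wrist view from above shows the hub at (279,162), the white connector's top at (228,217) and blue at (341,208). The fingers hide the arm's tip, and the button box is cut off at right. I'll back the camera off so everything fits in one view.

```bash
python3 - <<'E'
from h import *
ctrl.goto([0.68,-0.11,0.31],down(0)); 
c=cam("wrist"); im=ctrl.read_camera("wrist"); cv2.imwrite("pics/w2.png",im)
np.save("w2.npy",c[1]); print(ctrl.current_t(),ctrl.current_tool_pos())
for k,X in dict(hub=(.617,.028,.086),white=(.54,.093,.05),blue=(.556,-.05,.05),green=(.547,-.323,.065),red=(.545,-.394,.065)).items(): print(k,proj(c,X).round(1))
hsv=cv2.cvtColor(im,cv2.COLOR_BGR2HSV)
for k,lo,hi,z in (("orange",(5,150,60),(18,255,255),.082),("blue",(105,120,40),(130,255,255),.05),("green",(45,120,40),(85,255,255),.065),("red",(0,150,60),(4,255,255),.065),("red",(172,150,60),(180,255,255),.065),("white",(0,0,140),(40,60,200),.05)):
    m=cv2.inRange(hsv,lo,hi); n,l,s,ce=cv2.connectedComponentsWithStats(m)
    for i in range(1,n):
        if 150<s[i,4]<30000: print(k,s[i],ce[i].round(1),ray(c,ce[i],z).round(4))
E
```

```text
4.8417 [ 0.67976937 -0.10979765  0.30987094]
hub [164.8 227.7]
white [129.6 273.6]
blue [235.3 262.5]
green [443.7 273.4]
red [498.  274.8]
orange [ 153  211   33   76 1110] [169.1 241.6] [0.5979 0.0256 0.082 ]
orange [396 222  23  66 977] [406.8 255.7] [ 0.5789 -0.2663  0.082 ]
blue [225 245  28  13 195] [238.1 252.1] [ 0.571  -0.0543  0.05  ]
green [  0 229  25  59 847] [ 12.7 252.4] [0.577  0.2328 0.065 ]
green [433 262  27  26 534] [446.2 274.4] [ 0.5455 -0.3264  0.065 ]
red [486 264  29  25 555] [500.6 276. ] [ 0.5432 -0.3976  0.065 ]
white [  21    0  148   89 3116] [99.9 38.3] [0.8314 0.0944 0.05  ]
white [255   0  94  39 597] [302.9  18.6] [ 0.8515 -0.1358  0.05  ]
white [462   0  57  46 620] [481.4  22.2] [ 0.8477 -0.3365  0.05  ]
white [  0   3  33  32 300] [12.  20.4] [0.8501 0.1906 0.05  ]
white [203   2  66  34 440] [231.5  20.8] [ 0.8493 -0.0557  0.05  ]
white [289  27  42  39 337] [313.4  45.8] [ 0.8234 -0.1482  0.05  ]
white [272  28  40  37 281] [290.6  50. ] [ 0.8189 -0.1223  0.05  ]
white [489  35  31  35 255] [502.7  54.3] [ 0.8141 -0.3657  0.05  ]
white [289  71 
[... 625 characters left out ...]
.6 180.6] [0.6674 0.217  0.05  ]
white [ 20 196  65  31 346] [ 50.4 209.5] [0.6298 0.1846 0.05  ]
white [425 198  39  24 248] [442.4 211. ] [ 0.6272 -0.3183  0.05  ]
white [501 207  38  81 406] [524.  232.7] [ 0.5977 -0.4283  0.05  ]
white [ 10 213  31  49 223] [ 27.8 231.7] [0.5997 0.2192 0.05  ]
white [349 220  41  34 312] [366.5 234.7] [ 0.5952 -0.2229  0.05  ]
white [ 31 322  36  32 226] [ 44.3 337.7] [0.4408 0.2251 0.05  ]
white [397 322  36  52 448] [414.5 352.4] [ 0.416  -0.3028  0.05  ]
white [497 330  36  24 151] [516.2 343. ] [ 0.4315 -0.4464  0.05  ]
white [ 33 338  65  32 300] [ 69.  351.7] [0.4177 0.1936 0.05  ]
white [474 356  37  18 228] [490.2 365.2] [ 0.3943 -0.415   0.05  ]
```

View pics/w2.png

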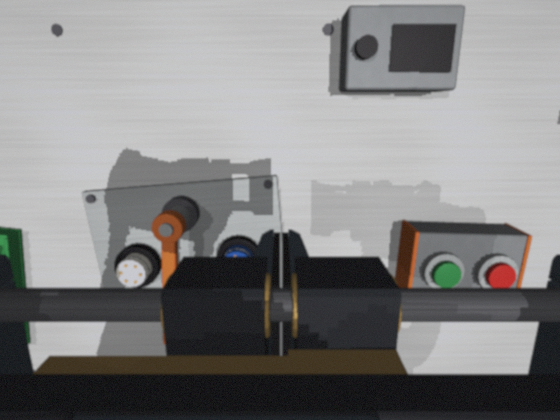

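The wider view confirms green at (446,274) and red at (500,276), to the right of the station. I'll refine hub, white and blue with an enlarged crop of the first wrist picture, which also checks which connector is white.

```bash
python3 - <<'E'
from h import *
p=ctrl.camera_params("wrist"); c=(p,np.load("w1.npy")); im=cv2.imread("pics/w1.png")
for k,uv,z in (("hub",(279,162),.086),("white",(228,217),.05),("blue",(340.8,208.8),.05)): print(k,ray(c,uv,z).round(4))
cr=cv2.resize(im[130:250,190:380],None,fx=4,fy=4,interpolation=cv2.INTER_CUBIC)
cv2.imwrite("pics/w1c.png",cr)
E
```

```text
hub [0.6172 0.0259 0.086 ]
white [0.5426 0.0906 0.05  ]
blue [ 0.5532 -0.0513  0.05  ]
```

View pics/w1c.png

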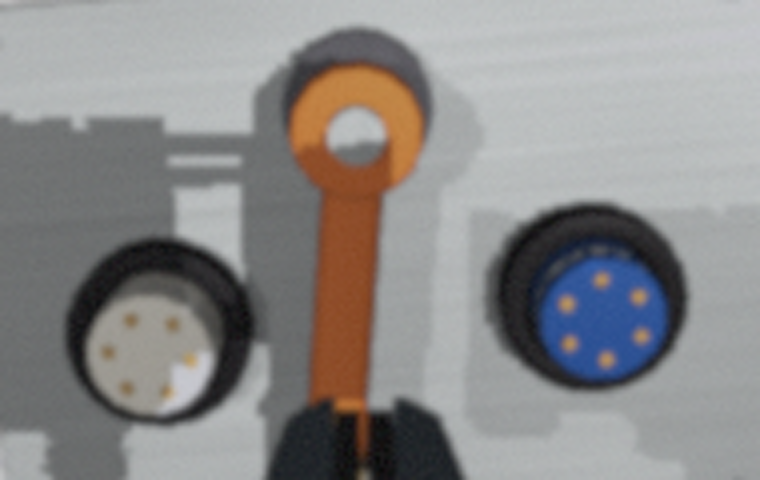

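The crop confirms the target. The white connector's top is centred at crop (149,356) and blue's at (604,320), each in its own nest, with the orange hub at (357,131). The arm now points between the nests.

```bash
python3 - <<'E'
from h import *
p=ctrl.camera_params("wrist"); c=(p,np.load("w1.npy"))
f=lambda u,v,z: ray(c,(u/4+190-.375,v/4+130-.375),z)[:2]
H,W,B=f(357,131,.086),f(149,356,.05),f(604,320,.05)
a=f(352,200,.082);b=f(340,390,.082)
ang=lambda v: np.arctan2(v[1],v[0])
print(H,W,B,np.linalg.norm(W-H),np.linalg.norm(B-H),np.linalg.norm(W-B),"(143.5)")
print("W,B,arm from hub,arm dir deg",[np.degrees(ang(x)) for x in (W-H,B-H,b-H,b-a)])
E
```

```text
[0.6167803  0.02608756] [0.54042718 0.09208798] [ 0.55211111 -0.05111908] 0.1009249932562076 0.10071231534125481 0.14368290462702318 (143.5)
W,B,arm from hub,arm dir deg [np.float64(139.15952899568742), np.float64(-129.9499371937935), np.float64(176.1537940991604), np.float64(176.27305427435442)]
```

```bash
cat >> h.py <<'E'
H=np.array([.6168,.0261]); R=.146; D=.022; Z=.067
def pose(phi,z=Z,d=D,r=R):
    a=np.radians(phi); u=np.array([np.cos(a),np.sin(a)]); t=np.array([np.sin(a),-np.cos(a)])
    return [*(H+r*u-d*t),z], down(a-np.pi)
def sweep(p0,p1,step=3,vel=.04):
    n=max(1,int(np.ceil(abs(p1-p0)/step))); F=[]
    for phi in np.linspace(p0,p1,n+1)[1:]:
        P,O=pose(phi); hit=ctrl.move_l(P,vel=vel,ori=O,contact_N=6); F.append(np.linalg.norm(ctrl.current_contact_force()).round(1))
        if hit: print("contact stop at",phi); break
    print("F",F,"t",ctrl.current_t())
E
python3 - <<'E'
from h import *
ctrl.goto(*pose(188,.2)); P,O=pose(188); ctrl.move_l(P,vel=.12); print(ctrl.current_contact_force().round(2),ctrl.current_t())
sweep(188,150)
c=cam("wrist"); im=ctrl.read_camera("wrist"); cv2.imwrite("pics/w3.png",im); np.save("w3.npy",c[1])
E
```

```text
[-0.15 -0.37 -0.34] 7.0833
F [np.float64(1.2), np.float64(1.4), np.float64(0.6), np.float64(0.5), np.float64(0.9), np.float64(0.9), np.float64(0.6), np.float64(0.8), np.float64(0.4), np.float64(1.0), np.float64(0.6), np.float64(0.9), np.float64(0.9)] t 11.525
```

View pics/w3.png

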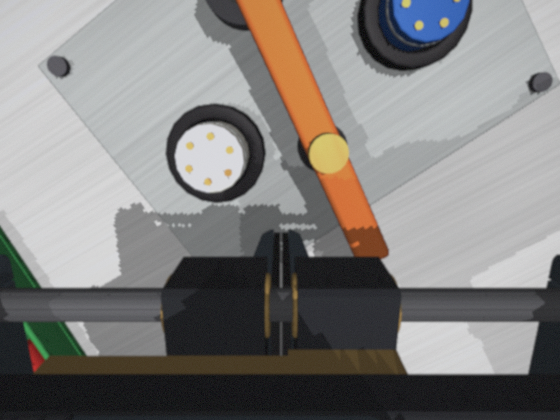

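The fingertip at (280,238) is on the white side of the arm, whose end is at (370,245), so the arm doesn't seem to have been carried along. Before anything else moves, I'll compute where the fingers, arm and tip actually are.

```bash
python3 - <<'E'
from h import *
c=(ctrl.camera_params("wrist"),np.load("w3.npy")); T=ctrl.current_tool_pos()
print("tcp",T,"want",pose(150)[0],"tcp px",proj(c,T),"grip",ctrl.current_grip_width(), "z axis",ctrl.current_eef_rot()[:,2])
S=ray(c,(328,153),.092)[:2];E=ray(c,(366,240),.082)[:2];W=ray(c,(210,156),.05)[:2];B=ray(c,(430,9),.05)[:2]
for k,x in dict(S=S,E=E,W=W,B=B,T=T[:2]).items(): v=x-H; print(k,x.round(4),np.linalg.norm(v).round(4),np.degrees(np.arctan2(v[1],v[0])).round(2))
cv2.imwrite("pics/s3.png",cv2.resize(ctrl.read_camera("scene")[100:300,140:400],None,fx=3,fy=3))
E
```

```text
tcp [0.47919107 0.07983506 0.06696818] want [np.float64(0.47936029104747196), np.float64(0.08004744111674233), 0.067] tcp px [280.87771614 246.9243322 ] grip 0.004054556392514035 z axis [-1.86260454e-04 -7.44499727e-05 -9.99999980e-01]
S [0.5166 0.0336] 0.1005 175.7
E [0.4657 0.037 ] 0.1514 175.86
W [0.5416 0.0906] 0.099 139.37
B [ 0.5488 -0.0489] 0.1013 -132.22
T [0.4792 0.0798] 0.1477 158.67
```

View pics/s3.png

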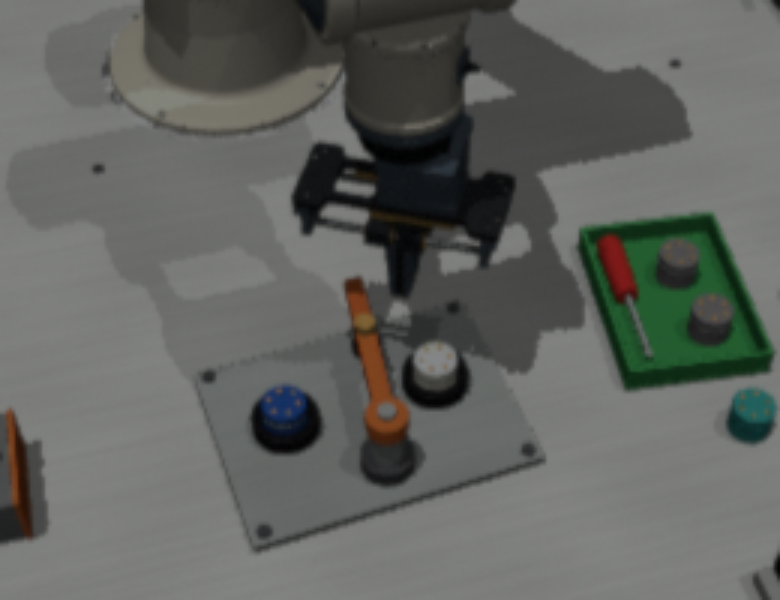

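```bash
python3 - <<'E'
from h import *
c=cam("scene"); T=ctrl.current_tool_pos()
for n in("scene","side"):
    c=cam(n)
    for z in (.05,.067,.085,.1): print(n,z,proj(c,[T[0],T[1],z]).round(1), ((proj(c,[T[0],T[1],z])-[140,100])*3).round(0))
im=ctrl.read_camera("side"); cv2.imwrite("pics/sd3.png",cv2.resize(im[140:270,220:390],None,fx=4.5,fy=4.5))
print(ctrl.current_contact_force(),ctrl.current_t())
E
```

```text
scene 0.05 [274.1 203.7] [402. 311.]
scene 0.067 [274.1 199.6] [402. 299.]
scene 0.085 [274.1 195.2] [402. 286.]
scene 0.1 [274.1 191.5] [402. 274.]
side 0.05 [305.3 237.5] [496. 412.]
side 0.067 [305.8 233.1] [497. 399.]
side 0.085 [306.2 228.3] [499. 385.]
side 0.1 [306.6 224.2] [500. 373.]
[ 0.73477115 -0.37331764  0.82778868] 11.675
```

View pics/sd3.png

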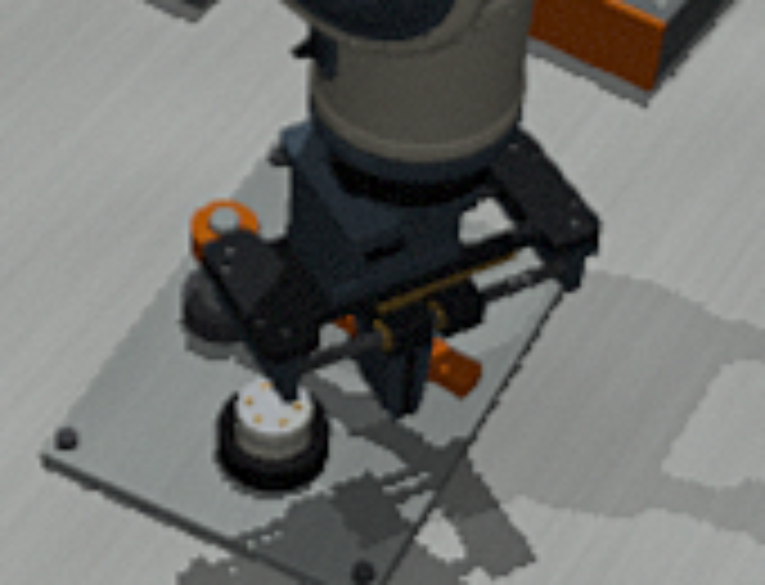

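I measure the arm still at 175.8° with the fingertip past it, and the commanded path alone doesn't explain that. I'll return to the start side, log the TCP, and track the brass stud numerically at each small step.

```bash
cat >> h.py <<'E'
def arm_angle():
    # orange bar/hub mask -> top plane z=.082; direction by line fit of bar pixels beyond the hub
    c=cam("wrist"); im=ctrl.read_camera("wrist"); hsv=cv2.cvtColor(im,cv2.COLOR_BGR2HSV)
    m=cv2.inRange(hsv,(4,140,50),(19,255,255)); v,u=np.nonzero(m)
    X=np.array([ray(c,(a,b),.082)[:2] for a,b in zip(u,v)])-H
    r=np.hypot(*X.T); k=(r>.03)&(r<.16)
    a=np.degrees(np.arctan2(X[k,1],X[k,0]))%360
    return np.median(a).round(2),int(k.sum()),im
E
python3 - <<'E'
from h import *
T=ctrl.current_tool_pos(); ctrl.move_l([*T[:2],.15],vel=.2)
ctrl.goto(*pose(188,.15)); print(ctrl.current_tool_pos(),arm_angle()[:2])
P,O=pose(188); ctrl.move_l(P,vel=.1); print(ctrl.current_tool_pos(),ctrl.current_contact_force().round(2),arm_angle()[:2])
p=188
for q in (184,181,179,177,175):
    P,O=pose(q); hit=ctrl.move_l(P,vel=.04,ori=O,contact_N=6)
    print(q,hit,ctrl.current_tool_pos().round(4),ctrl.current_contact_force().round(2),arm_angle()[:2])
im=arm_angle()[2]; cv2.imwrite("pics/w4.png",im); print(ctrl.current_t())
E
```

```text
[ 0.47490407 -0.01573078  0.14937962] (np.float64(176.35), 4271)
[ 0.47560408 -0.01599961  0.06741814] [-0.12 -0.54  0.29] (np.float64(176.51), 8787)
184 False [ 0.4729 -0.0061  0.0673] [ 0.05  0.72 -0.1 ] (np.float64(176.62), 8261)
181 False [0.4713 0.0014 0.067 ] [ 0.41 -0.25  1.29] (np.float64(176.49), 8185)
179 False [0.4705 0.0065 0.067 ] [ 0.37 -0.36 -0.6 ] (np.float64(176.47), 8063)
177 False [0.4699 0.0117 0.067 ] [ 0.67 -0.42 -0.71] (np.float64(176.37), 7992)
175 False [0.4694 0.0168 0.067 ] [ 0.1  -0.39 -0.38] (np.float64(176.22), 7892)
16.0667
```

View pics/w4.png

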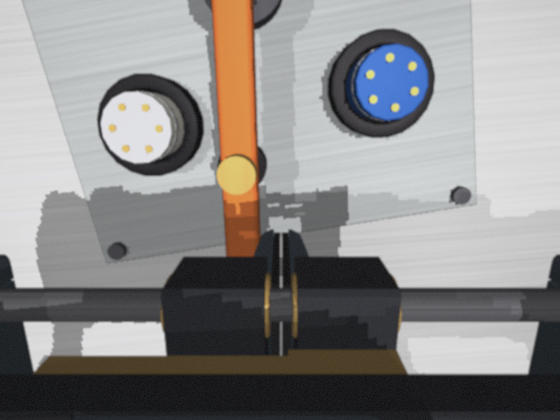

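The fingertip at (280,240) is now right beside the arm on the correct, blue side, and the arm's bar runs at (240,215). I'll continue in small steps and stop if the arm doesn't follow.

```bash
python3 - <<'E'
from h import *
a0=arm_angle()[0]
for q in (173,171,169,167,165,163):
    P,O=pose(q); hit=ctrl.move_l(P,vel=.03,ori=O,contact_N=6); a=arm_angle()
    T=ctrl.current_tool_pos(); v=T[:2]-H
    print(q,hit,"tcp ang",np.degrees(np.arctan2(v[1],v[0])).round(1)%360,T[2].round(4),ctrl.current_contact_force().round(2),a[:2])
    if hit or a[0]-(q)>8: break
print(ctrl.current_t())
E
```

```text
173 False tcp ang 181.6 0.067 [-0.54 -0.33  0.92] (np.float64(176.0), 7631)
171 False tcp ang 179.6 0.067 [ 0.34  0.72 -1.02] (np.float64(175.85), 7381)
169 False tcp ang 177.6 0.067 [0.09 0.03 0.31] (np.float64(176.13), 7293)
167 False tcp ang 175.6 0.067 [ 0.05  0.18 -0.2 ] (np.float64(175.94), 7190)
17.6167
```

The TCP has reached the arm's own angle with no contact and no motion. I'll use my last picture on a side and scene composite to see why.

```bash
python3 - <<'E'
from h import *
T=ctrl.current_tool_pos(); o=[]
for n in("side","scene"):
    c=cam(n); im=ctrl.read_camera(n); p=proj(c,T); u,v=p.astype(int)
    cr=cv2.resize(im[v-45:v+35,u-25:u+28],(398,600),interpolation=cv2.INTER_CUBIC); cr=cv2.convertScaleAbs(cr,alpha=1.6)
    q=((p-[u-25,v-45])*7.5).astype(int); cv2.circle(cr,tuple(q.tolist()),3,(255,255,0),-1); o.append(cr); print(n,p,q)
cv2.imwrite("pics/x5.png",np.hstack(o))
E
```

```text
side [318.4864143  223.08514685] [191 338]
scene [258.39557998 200.18072347] [190 338]
```

View pics/x5.png

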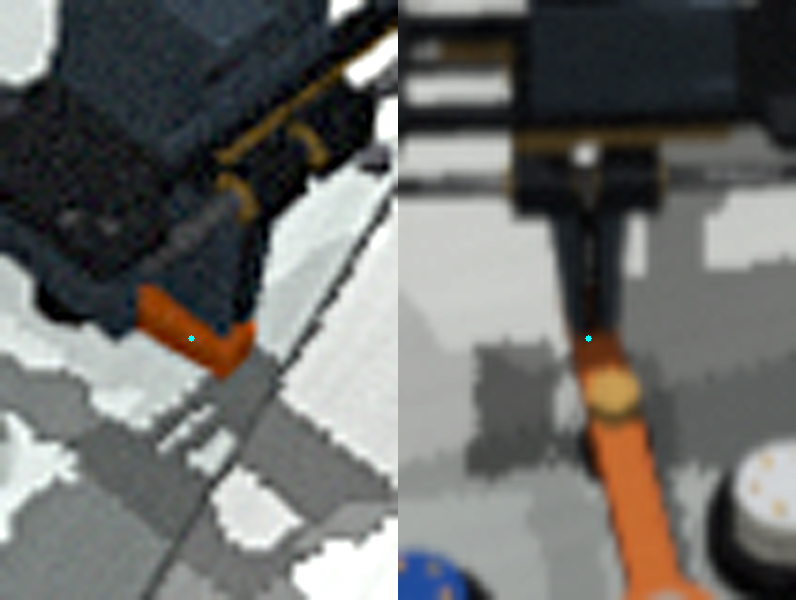

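The picture shows the fingers ending within the arm's outline at its outer end (cyan TCP mark), yet with no contact. The tip barely engages at this height, if at all. I'll back off the way I came, go 19 mm lower so the pads face the bar, and push again. Below the outer end nothing is higher than 32 mm.

```bash
sed -i 's/Z=.067/Z=.048/' h.py; python3 - <<'E'
from h import *
for q in (175,182): P,O=pose(q,.067); ctrl.move_l(P,vel=.06,ori=O,contact_N=6)
P,O=pose(182); print("down",ctrl.move_l(P,vel=.06,contact_N=6),arm_angle()[:2])
for q in (177,173,171,169,167,165,163,161):
    P,O=pose(q); hit=ctrl.move_l(P,vel=.03,ori=O,contact_N=6); a=arm_angle()
    T=ctrl.current_tool_pos(); v=T[:2]-H
    print(q,hit,"tcp ang",np.degrees(np.arctan2(v[1],v[0])).round(1)%360,T[2].round(4),ctrl.current_contact_force().round(2),a[:2])
    if hit or a[0]-q>10: break
print(ctrl.current_t())
E
```

```text
down False (np.float64(176.75), 9631)
177 False tcp ang 185.6 0.0481 [-0.96  0.36  0.7 ] (np.float64(176.47), 9385)
173 False tcp ang 181.6 0.048 [-0.16 -0.16 -0.21] (np.float64(174.49), 9284)
171 False tcp ang 179.6 0.048 [ 0.52  0.42 -0.36] (np.float64(172.52), 9270)
169 False tcp ang 177.6 0.048 [-0.39 -0.43 -0.04] (np.float64(170.51), 9309)
167 False tcp ang 175.6 0.048 [ 0.45  0.18 -0.25] (np.float64(168.48), 9342)
165 False tcp ang 173.6 0.048 [ 0.53 -0.13 -0.4 ] (np.float64(166.51), 9338)
163 False tcp ang 171.6 0.048 [-0.81 -0.66 -0.39] (np.float64(164.5), 9356)
161 False tcp ang 169.6 0.048 [ 0.64  0.64 -0.2 ] (np.float64(162.54), 9326)
22.6
```

The arm now follows at q + 1.5°. I'll sweep to just short of the target, then compare the stud with the white connector in the wrist image.

```bash
cat >> h.py <<'E'
def check(tag):
    c=cam("wrist"); im=ctrl.read_camera("wrist"); cv2.imwrite(f"pics/{tag}.png",im); hsv=cv2.cvtColor(im,cv2.COLOR_BGR2HSV)
    out={}
    for k,lo,hi,z in (("stud",(20,90,70),(32,255,255),.092),("white",(0,0,185),(179,45,255),.05),("blue",(105,120,40),(130,255,255),.05)):
        m=cv2.inRange(hsv,lo,hi); n,l,s,ce=cv2.connectedComponentsWithStats(m)
        for i in range(1,n):
            x=ray(c,ce[i],z)[:2]-H; r=np.hypot(*x)
            if s[i,4]>300 and .08<r<.12: print(tag,k,s[i],ce[i].round(1),"world",(x+H).round(4),"r",r.round(4),"ang",(np.degrees(np.arctan2(x[1],x[0]))%360).round(2))
E
python3 - <<'E'
from h import *
check("k0"); sweep(161,141,2,.03); print(arm_angle()[:2]); check("k1"); print(ctrl.current_t())
E
```

```text
k0 stud [ 209  161   45   43 1492] [231.4 182. ] world [0.5215 0.0572] r 0.1003 ang 161.96
k0 white [    0     0   209   287 36559] [ 82.5 121.6] world [0.569  0.1254] r 0.1102 ang 115.7
k0 white [ 129  115   75   75 4051] [165.9 152. ] world [0.5412 0.0917] r 0.1001 ang 139.07
k0 blue [ 386    0   88   77 4911] [429.   35.9] world [ 0.5511 -0.0494] r 0.1001 ang 228.97
k0 blue [376  17  37  64 449] [385.4  54.3] world [ 0.5499 -0.0277] r 0.0858 ang 218.8
F [np.float64(0.8), np.float64(1.1), np.float64(0.6), np.float64(0.6), np.float64(0.4), np.float64(0.8), np.float64(1.5), np.float64(0.4), np.float64(1.1), np.float64(1.4)] t 25.9
(np.float64(142.65), 9300)
k1 stud [ 210  161   45   39 1375] [232.1 180.4] world [0.5382 0.0873] r 0.0996 ang 142.1
k1 white [  73   15  126  131 3245] [123.4  90.9] world [0.6033 0.1092] r 0.0842 ang 99.23
k1 white [330  41 122 100 542] [374.5 109. ] world [0.518  0.0173] r 0.0992 ang 185.07
k1 white [ 107   57  102  123 3423] [162.9 122.5] world [0.5799 0.1045] r 0.0866 ang 115.17
k1 white [196 136  20  62 624] [205.  164.4] world [0.5507 0.1023] r 0.1009 ang 130.97
26.0
```

White measures 139.1° at r = 0.100 in the clean view, and the stud reads 142.1°. A further 3.0° brings them together. Then I'll back off the way the finger came and check.

```bash
python3 - <<'E'
from h import *
sweep(141,138,1,.015); ctrl.sleep(.3); check("k2")
sweep(138,150,4,.06); P,O=pose(150,.2); ctrl.move_l(P,vel=.15)
print(arm_angle()[:2]); check("k3"); print(ctrl.current_t())
E
```

```text
F [np.float64(0.7), np.float64(0.9), np.float64(0.6)] t 26.975
k2 stud [ 210  161   45   37 1345] [232.1 180.1] world [0.5416 0.0913] r 0.0995 ang 139.08
k2 white [  81   29  121  125 2868] [126.9 101.2] world [0.6033 0.1121] r 0.0871 ang 98.91
k2 white [ 106   37  100  128 1269] [154.6 104.4] world [0.593 0.103] r 0.0805 ang 107.19
k2 white [ 118   64   92  122 2920] [169.  128.5] world [0.5801 0.1062] r 0.0881 ang 114.64
k2 white [257 134  23  65 690] [268.7 164.7] world [0.5325 0.081 ] r 0.1006 ang 146.94
F [np.float64(1.3), np.float64(0.8), np.float64(1.6)] t 28.3
(np.float64(139.54), 2955)
k3 stud [219 132  23  23 390] [229.9 142.9] world [0.5407 0.0916] r 0.1004 ang 139.26
k3 blue [ 346   18   47   51 1612] [369.   42.5] world [ 0.5527 -0.0506] r 0.0999 ang 230.12
29.5667
```

The stud at (0.5407, 0.0916) matches white at (0.5412, 0.0917), and the arm stayed put when released. Next is the green button at (0.546, -0.325), which w2, scene and side all agree on.

```bash
python3 - <<'E'
from h import *
g=[.546,-.325]; ctrl.goto([*g,.15],down(0)); ctrl.move_l([*g,.085],vel=.1)
f0=ctrl.current_contact_force()
hit=ctrl.move_l([*g,.04],vel=.02,contact_N=9); print(hit,ctrl.current_tool_pos().round(4),(ctrl.current_contact_force()-f0).round(2),ctrl.current_t())
E
```

```text
True [ 0.546  -0.325   0.0501] [-2.32  0.26  7.01] 33.475
```

```bash
python3 - <<'E'
from h import *
T=ctrl.current_tool_pos(); print(ctrl.current_contact_force().round(2))
hit=ctrl.move_l([T[0],T[1],T[2]-.006],vel=.01,contact_N=10); print(hit,ctrl.current_tool_pos().round(4),ctrl.current_contact_force().round(2))
ctrl.sleep(.3); print(ctrl.current_contact_force().round(2))
# green top seen by the side camera while down vs. after release
def cen(n,tag):
    im=ctrl.read_camera(n); cv2.imwrite(f"pics/{n}_{tag}.png",im); h=cv2.cvtColor(im,cv2.COLOR_BGR2HSV)
    c=cam(n); u,v=proj(c,[.546,-.325,.065]).astype(int); m=cv2.inRange(h,(45,120,40),(85,255,255))[v-25:v+25,u-25:u+25]; y,x=np.nonzero(m); print(n,tag,len(x),x.mean()+u-25,y.mean()+v-25,y.max()+v-25)
cen("side","dn"); cen("scene","dn")
ctrl.move_l([T[0],T[1],.16],vel=.1); ctrl.sleep(.3); cen("side","up"); cen("scene","up")
print(ctrl.current_t(),ctrl.current_contact_force().round(2))
E
```

```text
[-1.98  0.11  7.24]
True [ 0.546 -0.325  0.05 ] [-1.76  0.72  9.62]
[-1.46  1.17  8.86]
side dn 41 357.4878048780488 128.8048780487805 131
scene dn 34 130.94117647058823 251.3529411764706 256
side up 98 358.734693877551 126.26530612244898 131
scene up 129 126.41085271317829 250.4341085271318 256
35.7667 [ 0.15 -0.74  0.48]
```

A hard stop at about 9 N suggests full travel. I'll confirm with a force-against-height profile on a second press, which is harmless while the arm is in place, then clear out and check.

```bash
python3 - <<'E'
from h import *
g=[.546,-.325]; ctrl.move_l([*g,.062],vel=.15); f0=ctrl.current_contact_force()[2]
for z in np.arange(.060,.0485,-.001):
    hit=ctrl.move_l([*g,z],vel=.02,contact_N=10); print(z.round(3),ctrl.current_tool_pos()[2].round(4),np.mean([ctrl.current_contact_force()[2]-f0 for _ in range(3)]).round(1),hit)
    if ctrl.current_contact_force()[2]-f0>11: break
ctrl.sleep(.2); ctrl.move_l([*g,.2],vel=.15)
ctrl.goto([.6,.025,.30],down(0)); check("fin")
c=cam("wrist"); im=ctrl.read_camera("wrist"); print(arm_angle()[:2],ctrl.current_t())
for n in("side","scene"):
    a=cv2.imread(f"pics/{n}0.png"); b=ctrl.read_camera(n); cc=cam(n)
    for k,X in dict(green=(.546,-.325,.065),red=(.545,-.396,.065)).items():
        u,v=proj(cc,X).astype(int); s=np.s_[v-12:v+13,u-12:u+13]; print(n,k,"mean abs diff",cv2.absdiff(a[s],b[s]).mean().round(1))
E
```

```text
0.06 0.0606 -0.4 False
0.059 0.0591 -0.0 False
0.058 0.0579 -0.1 False
0.057 0.0569 -0.8 False
0.056 0.056 1.5 False
0.055 0.055 1.8 False
0.054 0.054 1.9 False
0.053 0.053 3.0 False
0.052 0.052 3.4 False
0.051 0.051 4.5 False
0.05 0.0501 6.3 False
0.049 0.0499 17.3 False
fin blue [324 194  33  31 682] [340.1 208.8] world [ 0.5531 -0.0508] r 0.0999 ang 230.34
(np.float64(138.52), 1347) 42.45
side green mean abs diff 2.2
side red mean abs diff 2.2
scene green mean abs diff 3.6
scene red mean abs diff 3.5
```

The profile shows the spring over 6 mm of travel and then a hard stop, so the button was fully pressed. Both buttons look as they did at the start, and the arm reads 138.5°, about 1 mm off at the head. I'm handing in.

```bash
python3 -c "
from bench import ctrl
print(ctrl.current_contact_force(),ctrl.sign_off())"
```

```text
the job is handed in; nothing more can be done
[ 0.43906057 -0.182468    0.31321242] None
```

The job is handed in (no verdict was returned): I pushed the arm until the probe head was about 1 mm from the white connector's centre, pressed green to its hard stop twice (the second to confirm full travel), released it and moved the hand clear.

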